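# Open the ratchet stop of a dish rack

### The arm

A 6-joint arm with a two-finger parallel gripper is mounted at the origin on a cart in front of the work surface, level with it; the furniture and walls round the work are solid. World frame = base frame: x ahead of the robot, y to its left, z up, the work surface at z = 0. Lengths are in mm, angles in rad, forces in N, time in s.
With the tool pointing down it reaches from about 300 to 775 mm from the base axis. Payload 14.6 kg.
Tool frame: the origin (TCP) lies between the finger pads; the fingertips stand 19 mm ahead of it and the grasp point (between the pads) is the TCP; z points along the fingers, y is the line along which they close (so a half turn about z gives the same grasp; the last joint's range is limited). The gripper opens to 94 mm and grips with 3 to 60 N. Pads are 16 mm wide; open, the fingers measure 119 mm over their backs; the gripper's body (75 mm by 177 mm) begins 78 mm behind the grasp point.
Start: joints at [1.083, 0.3, 1.521, -0, 1.321, -0.067], TCP at [224.666, 502.01, 185.146] pointing down, gripper open.
Joint ranges: [-3.03, 3.03], [-0.79, 2.21], [0.23, 2.52], [-1.04, 4.18], [0, 3.07], [-2.55, 2.55]. Speed limits (rad/s): [2.22, 2.22, 2.57, 3.14, 3.14, 3.14].

### API

Orientations are given as [roll, pitch, yaw] about the fixed x, y, z axes, in that order (R = Rz(yaw) Ry(pitch) Rx(roll)).
In Python, from cell import monitor, imaging, job, find_in, trace gives the robot as it stands. The module is installed in compiled form; this text tells all that it offers.
- The arm moves only by the tool arm_command, never from a script. Its argument "steps" is a list of rows, each a list of 5 numbers: the opening, from 0 (shut) to 1 (fully open), then the shift along the tool's x, y, z in mm, then the turn about the tool's z in degrees. In form: [[gripper, dx, dy, dz, turn], ...]. A call has 1 to 20 rows; each row is the pose to reach, as a shift and turn from the pose commanded when the call began, along the tool's axes at that moment; what a row does not reach only later rows make up. A row lasts 1/8 s, in which the tool goes at most 62.5 mm and 10.7 degrees, less where a joint would pass 70% of its speed; a pose out of reach is approached as far as the arm can. A call with a gripper value outside its range is refused whole. The fingers move at their own pace and stop on an object; "force" is the grip in N (left out, the last holds). Time passes only in rows, so rows that repeat a pose let the fingers close. It gives the time, the measured TCP pose, the force, the opening and the grip force at its end, in the units of the state.
- monitor.read_state(): the state, without advancing time (a new reading comes with each control period).
- imaging.camera(name): name is "side" or "top" or "wrist"; returns a dict with "img" (384x512x3 uint8, red, green, blue), "mtx" (3x3 intrinsics, pixels), "view" (4x4, takes a point from world to camera coordinates). Camera axes: x right, y down, z forward; pixel columns grow to the right and rows downward; lengths in mm; the calibration is good to about 2 mm. A picture is of the moment at which its call begins. There is no depth.
- job.sign_off(): hands the job in; it is judged then, once.
Trained networks look in a picture, given as the dict that the camera call returned (one of the last four; its "shot" number tells which), for a name from the list of things; names that differ only in an ending like _2 or _b are one class to them, and where a whole thing is asked for, a point or a joint stands for the part that bears it (a point fixed in the world has none). Each returns a list of dicts, best first, with "p" (0 to 1); they miss things now and then, are a little off and sometimes report something else, mostly with a low value. They report only what shows in the picture. A call takes as long as a camera call. They do not tell look-alikes from the thing itself.
- find_in(picture, target): "rect" ([centre column, centre row, width, height] in pixels, round what is visible of it).
- trace(picture, target): "region" (384x512 bool, what is visible of it) and "rect" ([centre column, centre row, width, height] in pixels, round what is visible of it).
The state is a dict: "clock": time; "joints": joint angles; "qd": joint speeds; "effort": joint torques, N m; "eef_pos": TCP position; "eef_rot": TCP orientation; "wrist_force": force on the tool from outside, world axes, zero at the start; "moment": the same for the moment, N m; "finger_gap": finger opening in mm; "finger_force": force on a finger pad.
Only numpy, scipy, OpenCV 4.12 (cv2) and the standard library are available. Lean on these libraries where they do the work, as an engineer would, in place of code of your own. Each camera call takes 0.05 s, during which the arm holds its last target. There are 200 camera calls.

### The job

Make room in the dish rack for another stack: with the fingertips, press the release pad of the sliding stop down and, keeping it pressed, push the stop back along its bar, away from the stack of dishes, until it is fully home at the far end of the bar. Then let go and move clear. Only press and push: lift or carry nothing, and leave the dish stack and the other things where they stand.

Things in the scene. Friction and masses are not known exactly. Their poses are not given: they have to be found in the camera images.
- stop_rack: dish rack fixed to the table: aluminium tray 158 x 336 mm (x, y), floor 8 mm high. Origin: on the table under its middle. y runs along tray and bar: the 60 mm high fixed wall and the dish stack are at +y; the sliding stop opens toward -y. Steel bar at x = -78 mm (robot's side), top 50 mm high, between grey posts 56 mm high; saw teeth (12 mm pitch) on its near face catch the stop's pawl.
- jaw (a joint): place of the grey sliding stop along the bar, m: 0 nearest the fixed wall, 0.130 fully home at the open (-y) end. Starts at 0 to about 0.05. About 4 N of friction plus 25 N per m/s. With the pad up it can go back only by one tooth's play (12 mm) and then locks.
- release (a joint): how far the release pad is pressed, m: 0 up, 0.010 fully down (3 N to start, 6 N at the bottom; springs up when let go). The pawl clears the teeth only while the pad is kept more than 0.008 down. Untouched, the pad may stand up to 0.008 down where the pawl rests on a tooth.
- release_pad (a point): centre of the top of the black release pad on the sliding stop, over the bar: 44 mm across the bar (x), 38 mm along it (y). 80 mm above the table when up, 70 mm fully down. Moves with stop and pad; axes as the rack's. The stop's jaw plate (top 66 mm) lies 33 mm to the pad's +y side and reaches across the tray.
- heel_front (a point): middle of the +y face of the stop's upright heel, 92 mm above the table: a grey wall 52 mm wide across the bar, 20 mm thick, top 105 mm above the table, its face 21 mm to the -y side of the pad's centre. A finger standing on the pad can push it toward -y. Moves with the stop.
- stack_mid (a point): centre, half-way up, of the loose short stack of culture dishes standing in the tray between the fixed wall and the stop: 93 mm across, 58 mm high, standing on the tray floor. To be left alone.
- film_roll: roll of sealing film, bystander: 58 mm across, 52 mm high, loose on the table left of the rack; origin at the centre of its underside.
- spirit_lamp: glass spirit lamp, bystander: 76 mm across, 95 mm high, loose on the table left of the rack; origin at the centre of its underside.
- marker: marker pen, bystander: 138 mm long along its y axis, 14 mm thick, lying on the table; origin at the centre of its underside.
Mind the look-alikes: they are no part of the job. What is shaped like the part that bears stack_mid but red is not meant.

How it is judged:
By the outcome, as a careful person would: the job done as asked, in the order asked, and still so for the second after the job is handed in, with the robot touching nothing.
It also fails if it takes over 38 s, if anything falls off the work surface, if the arm or the gripper's body presses on something with over 40 N, if the wrist force passes 120 N, or if a joint passes its speed limit or range.

## Working session

There is one attempt and no reset: what is moved stays moved. The work goes in short steps, Python scripts to look and compute and a tool call to move; the robot and the scene stay as the last step left them, time stands still between calls to the robot, and variables do not carry over. Pictures are saved under pics/ and viewed, at most 10 in all, crops included, and the job is handed in when it is done.

Besides the shell and the picture viewer there is one more tool, called by a JSON object that holds its "fn" and its "kwargs", one argument or row to a line. arm_command: Moves the arm, as the interface text tells. Its arguments: {"type":"object","properties":{"steps":{"type":"array","items":{"type":"array","items":{"type":"number"}}},"force":{"type":"number"}},"required":["steps"]}

```bash
mkdir -p pics
cat > h.py <<'E'
import numpy as np, cv2
from cell import monitor, imaging, job, find_in, trace
def save(p,n): cv2.imwrite('pics/'+n,p['img'][:,:,::-1])
def proj(p,X):
    c=p['view']@np.append(X,1); u=p['mtx']@c[:3]; return u[:2]/u[2]
def at_z(p,uv,z):
    V=np.array(p['view']);R,t=V[:3,:3],V[:3,3]; o=-R.T@t; d=R.T@np.linalg.inv(p['mtx'])@[uv[0],uv[1],1]
    return o+d*(z-o[2])/d[2]
E
python3 - <<'E'
from h import *
s=monitor.read_state(); print(s)
a=imaging.camera('top');b=imaging.camera('side')
cv2.imwrite('pics/a.png',np.vstack([a['img'],b['img']])[:,:,::-1][:, :])
save(a,'top.png');save(b,'side.png')
for n,p in(('top',a),('side',b)):
  for t in['stop_rack','release_pad','heel_front','stack_mid','jaw','film_roll','spirit_lamp','marker']:
    print(n,t,[(np.round(d['rect']).tolist(),round(d['p'],2)) for d in find_in(p,t)][:4])
E
```

```text
{'clock': 0.0, 'joints': array([ 1.08344564e+00,  3.00487355e-01,  1.52159061e+00,  1.25758747e-05,
        1.32069058e+00, -6.66277839e-02]), 'qd': array([ 0.00117912,  0.00028206, -0.00018586, -0.00079838,  0.00118502,
       -0.00076108]), 'effort': array([ 2.81815737e-04, -5.31819785e+01, -3.52731335e+01,  7.08423019e-02,
        2.45099701e-02, -3.76970365e-05]), 'eef_pos': array([224.5092219 , 501.77520985, 184.5733948 ]), 'eef_rot': array([-3.14042018e+00, -9.04428948e-05,  2.72086658e+00]), 'wrist_force': array([ 0.1113923 , -0.22110624,  0.42066298]), 'moment': array([-0.00865734,  0.03512279,  0.00176337]), 'finger_force': 0.0, 'finger_gap': 93.98979864914733}
top stop_rack [([294.0, 186.0, 91.0, 41.0], 0.58), ([300.0, 197.0, 23.0, 18.0], 0.41)]
top release_pad []
top heel_front [([300.0, 184.0, 23.0, 43.0], 0.83), ([181.0, 199.0, 21.0, 18.0], 0.35)]
top stack_mid [([267.0, 177.0, 24.0, 29.0], 0.92), ([363.0, 180.0, 26.0, 26.0], 0.58)]
top jaw [([301.0, 185.0, 23.0, 38.0], 0.79)]
top film_roll [([214.0, 183.0, 13.0, 20.0], 0.51)]
top spirit_lamp [([181.0, 196.0, 19.0, 18.0], 0.69)]
top marker [([144.0, 215.0, 33.0, 19.0], 0.64)]
side stop_rack [([261.0, 177.0, 59.0, 71.0], 0.94)]
side release_pad [([277.0, 161.0, 15.0, 7.0], 0.47)]
side heel_front [([264.0, 162.0, 42.0, 24.0], 0.78)]
side stack_mid [([266.0, 134.0, 24.0, 22.0], 0.92), ([254.0, 188.0, 29.0, 20.0], 0.64), ([277.0, 163.0, 15.0, 5.0], 0.33)]
side jaw [([265.0, 165.0, 49.0, 33.0], 0.75)]
side film_roll [([248.0, 231.0, 23.0, 26.0], 0.96)]
side spirit_lamp [([264.0, 265.0, 23.0, 32.0], 0.63)]
side marker [([277.0, 312.0, 23.0, 45.0], 0.53)]
```

View pics/top.png

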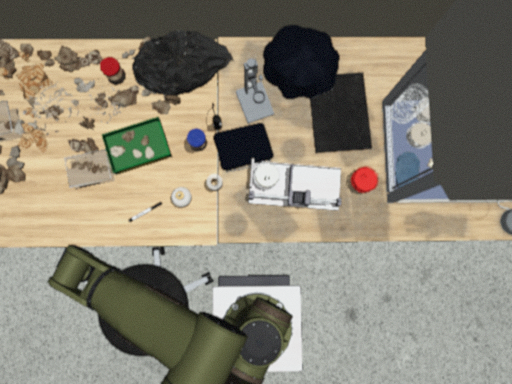

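View pics/side.png

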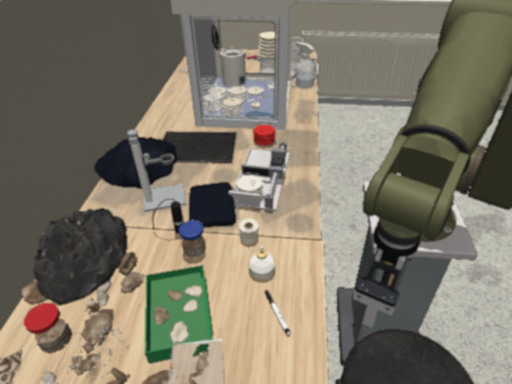

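The top view shows the rack at about (294,186), with the white dish stack at (267,176) and the black pad at (300,198). The things that could be mistaken are the red stack at (364,180) and the black notebook at (243,146). The only pad is the black square on the grey stop at (300,198) top and (277,162) side. I'll check it in one close crop and measure.

Run:
```python
from h import *
a=imaging.camera('top');b=imaging.camera('side')
A=cv2.resize(a['img'][150:220,240:350],None,fx=7,fy=7,interpolation=cv2.INTER_CUBIC)[:, :770]
B=cv2.resize(b['img'][135:220,220:300],None,fx=6,fy=6,interpolation=cv2.INTER_CUBIC)
cv2.imwrite('pics/ca.png',A[:,:,::-1])
cv2.imwrite('pics/cb.png',B[:,:,::-1])
for uv,z in(((300,198),78),((267,177),66),((363,180),58),((214,183),52),((181,196),60),((144,212),10)): print(uv,at_z(a,uv,z).round())
print(at_z(b,(277,161),78).round(),at_z(b,(248,231),26).round(),at_z(b,(264,265),48).round())
for p in(a,b): print('cam',(-p['view'][:3,:3].T@p['view'][:3,3]).round())
# rack orientation by region
r=trace(a,'stop_rack');print([(d['p'],cv2.minAreaRect(np.argwhere(d['region'])[:,::-1].astype(np.float32))) for d in r])
```

```text
(300, 198) [ 457. -159.   78.]
(267, 177) [536. -42.  66.]
(363, 180) [ 524. -393.   58.]
(214, 183) [518. 150.  52.]
(181, 196) [471. 268.  60.]
(144, 212) [419. 410.  10.]
[ 461. -146.   78.] [528. 154.  26.] [466. 297.  48.]
cam [ 242.   36. 1790.]
cam [398. 968. 875.]
[(0.61, ((295.8297424316406, 185.50601196289062), (92.71743774414062, 44.11980438232422), 4.316027641296387))]
```

View pics/ca.png

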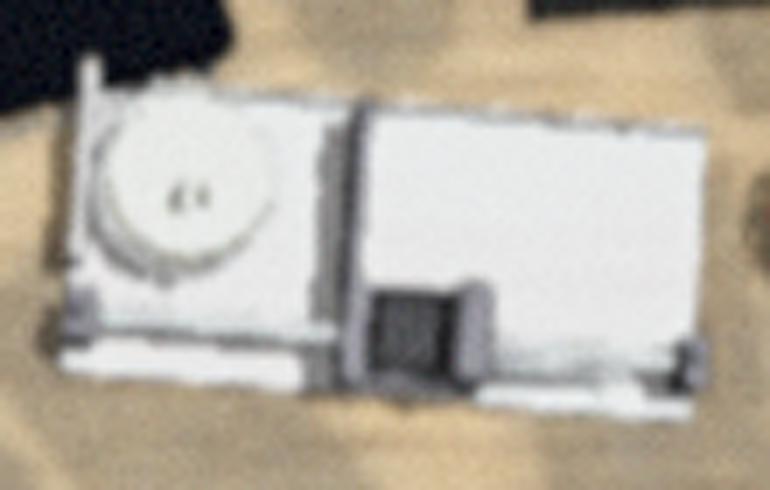

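The crop confirms the pad as the black square at crop (411,332), which is px (298.7,197.4). The heel is on its -y side and the white dishes are on +y. The bar posts at (251,194) and (339,202) give a rack yaw of about -4.8°. I'll go above the pad, fingers shut, tool x along the bar.

{"fn": "arm_command", "kwargs": {
  "steps": [
    [0,-30,-32,0,4],
    [0,-65,-68,0,9],
    [0,-100,-106,0,14],
    [0,-135,-143,0,19],
    [0,-170,-180,0,24],
    [0,-205,-217,0,29],
    [0,-240,-254,0,34],
    [0,-275,-291,0,40],
    [0,-310,-328,0,46],
    [0,-345,-365,0,52],
    [0,-380,-402,0,58],
    [0,-415,-440,0,63],
    [0,-445,-472,0,67],
    [0,-465,-495,0,70],
    [0,-479,-508,0,71],
    [0,-479,-508,0,71],
    [0,-479,-508,0,71]
  ],
  "force": 40
}}

```text
clock: 3.18
eef_pos: [454.2, -156.4, 185.2]
eef_rot: [-3.141, -0.0, 1.483]
wrist_force: [0.9, -0.3, -0.2]
finger_gap: 0.6
finger_force: 0.0
```

Run:
```python
from h import *
s=monitor.read_state(); print(s['clock'],s['eef_pos'],s['eef_rot'],s['finger_gap'],s['wrist_force'],s['joints'])
w=imaging.camera('wrist');save(w,'w1.png')
print('cam',(-w['view'][:3,:3].T@w['view'][:3,3]).round())
for t in['release_pad','heel_front','jaw','stack_mid']: print(t,[(np.round(d['rect']).tolist(),round(d['p'],2)) for d in find_in(w,t)][:4])
print(proj(w,[455,-157,80]),proj(w,s['eef_pos']+[0,0,-19]))
```

```text
3.175 [ 454.23671227 -156.43566136  185.172274  ] [-3.14147653e+00 -1.90721571e-04  1.48305991e+00] 0.5824333745557001 [ 0.92341479 -0.28370802 -0.1840807 ] [-4.08015467e-01  1.44408286e-01  1.71093160e+00  1.50508067e-04
  1.28642304e+00 -3.20321297e-01]
cam [461. -73. 385.]
release_pad [([268.0, 180.0, 44.0, 39.0], 0.97)]
heel_front [([317.0, 183.0, 154.0, 94.0], 0.72)]
jaw [([315.0, 185.0, 152.0, 88.0], 0.72)]
stack_mid [([351.0, 53.0, 111.0, 106.0], 0.87), ([364.0, 370.0, 11.0, 20.0], 0.6)]
[258.47443905 187.4033939 ] [257.87778226 218.76357751]
```

View pics/w1.png

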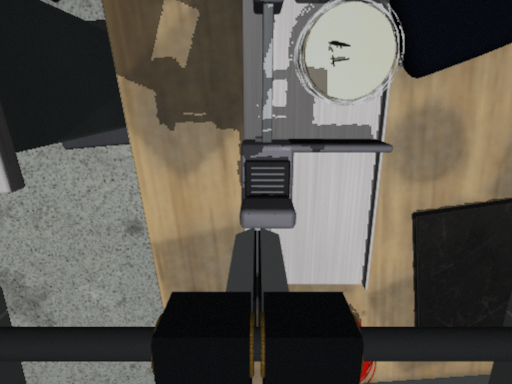

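The wrist view shows the pad at (268,180), the heel's rounded top just below it at (267,213), the jaw plate at row 147 and the white stack at (351,53). The fingertips hang beyond the heel and need correcting toward +y.

Run:
```python
from h import *
w=imaging.camera('wrist');s=monitor.read_state()
for z in(73,79): print('pad',z,at_z(w,(268,180),z).round(1))
print('plate top',at_z(w,(265,147),66).round(1),at_z(w,(388,147),66).round(1),'heel back top',at_z(w,(268,225),100).round(1),'heel front top',at_z(w,(268,200),103).round(1))
print('bar top post', at_z(w,(267,3),56).round(1), at_z(w,(269,140),50).round(1))
for d in trace(w,'release_pad')[:1]:
  print(d['rect'],cv2.minAreaRect(np.argwhere(d['region'])[:,::-1].astype(np.float32)))
a=imaging.camera('top'); 
print('top pad',at_z(a,(298.7,197.4),77).round(1),'posts',at_z(a,(251.4,194.3),56).round(1),at_z(a,(338.9,201.7),56).round(1))
b=imaging.camera('side');print('side pad',[(d['p'],at_z(b,d['rect'][:2],77).round(1)) for d in find_in(b,'release_pad')])
y=s['eef_rot'][2];print('tool x',np.cos(y),np.sin(y),'tool y',np.sin(y),-np.cos(y))
```

```text
pad 73 [ 465.  -152.6   73. ]
pad 79 [ 465.  -151.1   79. ]
plate top [ 464.8 -121.    66. ] [ 584.6 -131.6   66. ] heel back top [ 461.3 -189.1  100. ] heel front top [ 463.2 -163.7  103. ]
bar top post [477.1   5.9  56. ] [ 469.6 -116.7   50. ]
top pad [ 459.6 -154.1   77. ] posts [475.1  14.8  56. ] [ 445.3 -302.    56. ]
side pad [(0.63, array([530.7,   5.4,  77. ])), (0.43, array([ 466.5, -145.3,   77. ]))]
tool x 0.08834640884786367 0.9960898112337492 tool y 0.9960898112337492 -0.08834640884786367
```

{"fn": "arm_command", "kwargs": {
  "steps": [
    [0,6,9,10,0],
    [0,6,9,30,0],
    [0,6,9,50,0],
    [0,6,9,65,0],
    [0,6,9,74,0],
    [0,6,9,78,0],
    [0,6,9,78,0],
    [0,6,9,78,0]
  ]
}}

```text
clock: 4.68
eef_pos: [464.1, -152.3, 107.6]
eef_rot: [3.141, 0.0, 1.482]
wrist_force: [-0.3, 0.2, -0.7]
finger_gap: 0.4
finger_force: 0.0
```

Run:
```python
from h import *
s=monitor.read_state(); print(s['clock'],s['eef_pos'],s['eef_rot'],s['wrist_force'])
w=imaging.camera('wrist');b=imaging.camera('side');c=proj(b,s['eef_pos']).astype(int);print(c,proj(w,s['eef_pos']-[0,0,19]))
B=cv2.resize(b['img'][c[1]-40:c[1]+40,c[0]-40:c[0]+40],(384,384),interpolation=cv2.INTER_CUBIC)
W=cv2.resize(w['img'][100:300,160:360],(384,384),interpolation=cv2.INTER_CUBIC)
cv2.imwrite('pics/d.png',np.hstack([W,B])[:,:,::-1])
```

```text
4.675 [ 464.1245525  -152.27423842  107.63062308] [3.14076438e+00 2.79562821e-04 1.48159926e+00] [-0.28106006  0.23282262 -0.65512853]
[276 152] [257.84256061 218.76960872]
```

View pics/d.png

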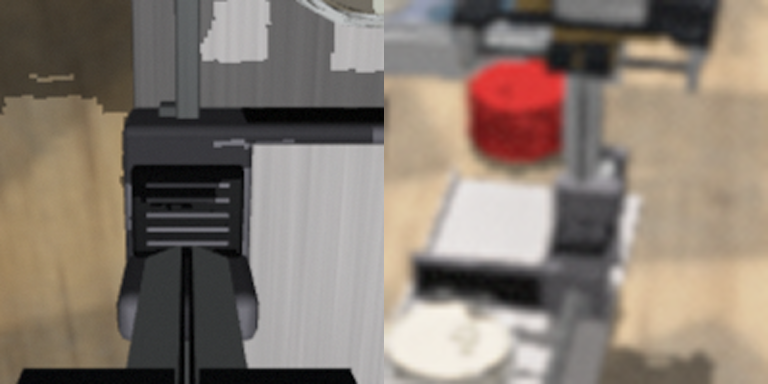

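Run:
```python
from h import *
s=monitor.read_state();w=imaging.camera('wrist');b=imaging.camera('side');e=s['eef_pos']
for o in(-19,-10,0,10,20): print(o,proj(w,e+[0,0,o]).round(1),proj(w,e+[0,8,o]).round(1),proj(b,e+[0,8,o]).round(1))
B=cv2.resize(b['img'][125:180,250:300],None,fx=8,fy=8,interpolation=cv2.INTER_CUBIC)
W=cv2.resize(w['img'][180:260,225:295],None,fx=5.5,fy=5.5,interpolation=cv2.INTER_CUBIC)
W=np.clip(W.astype(float)*2.2,0,255).astype(np.uint8)
cv2.imwrite('pics/e.png',np.hstack([W,B])[:440,:,::-1]);
```

```text
-19 [257.8 218.8] [256.9 208.2] [276.2 158.7]
-10 [257.9 223.5] [256.9 212.6] [276.3 156.6]
0 [257.9 229.1] [256.9 217.8] [276.3 154.3]
10 [258.  235.3] [256.9 223.5] [276.4 151.9]
20 [258.1 242.1] [256.9 229.8] [276.4 149.5]
```

View pics/e.png

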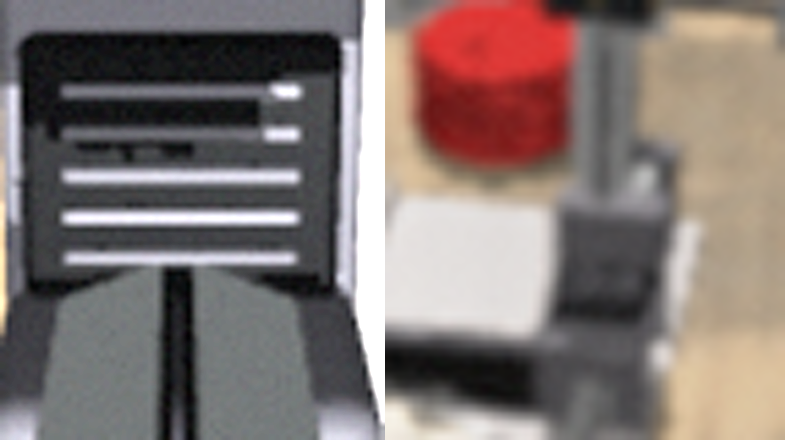

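Run:
```python
from h import *
w=imaging.camera('wrist');b=imaging.camera('side');e=monitor.read_state()['eef_pos']
P=lambda p:p['mtx']@p['view'][:3]
for r in(148,150,152):
  X=cv2.triangulatePoints(P(w),P(b),np.array([[257.4],[228.2]]),np.array([[277.5],[r]],float));X=(X[:3]/X[3]).ravel();print(r,X.round(1),(X-e).round(1))
# pad centre from both: wrist stripe mid, side
Y=cv2.triangulatePoints(P(w),P(b),np.array([[258.],[209.]]),np.array([[278.],[158.]],float));print((Y[:3]/Y[3]).ravel())
p=trace(w,'release_pad');print([(d['rect'],d['p']) for d in p])
for z in(74,79):
  print(z,at_z(w,(225+180/5.5,180+35/5.5),z),at_z(w,(225+180/5.5,180+295/5.5),z), at_z(w,(225+25/5.5,200),z), at_z(w,(225+340/5.5,200),z))
```

```text
148 [ 462.  -139.9  136.5] [-1.9 12.3 29.2]
150 [ 461.9 -144.5  125.2] [-2.   7.7 17.9]
152 [ 461.8 -149.3  113.7] [-2.1  2.9  6.4]
[ 460.78569911 -144.19693564   91.73639438]
[([257.3, 210.2, 54.8, 49.5], 0.81)]
74 [ 465.68976493 -132.21535371   74.        ] [ 462.3695579  -169.91076533   74.        ] [ 443.74553248 -140.88399487   74.        ] [ 486.45693003 -144.68242399   74.        ]
79 [ 465.79522702 -130.85749497   79.        ] [ 462.54634064 -167.74317962   79.        ] [ 444.32237388 -139.33992693   79.        ] [ 486.11629715 -143.05676282   79.        ]
```

The pad measures x 444–486, y -132 to -170, so its centre is about (465,-151), and the tool stands over it. The visible fingertip edge looks higher than stated, so I'll descend by force.

{"fn": "arm_command", "kwargs": {
  "steps": [
    [0,1,1,4,0],
    [0,1,1,8,0],
    [0,1,1,12,0],
    [0,1,1,14,0],
    [0,1,1,14,0]
  ]
}}

```text
clock: 5.65
eef_pos: [464.9, -151.3, 93.0]
eef_rot: [-3.141, -0.0, 1.482]
wrist_force: [0.9, 0.3, -0.8]
finger_gap: 0.4
finger_force: 0.0
```

{"fn": "arm_command", "kwargs": {
  "steps": [
    [0,0,0,1,0],
    [0,0,0,2,0],
    [0,0,0,3,0],
    [0,0,0,4,0],
    [0,0,0,4,0]
  ]
}}

```text
clock: 6.28
eef_pos: [464.9, -151.2, 89.1]
eef_rot: [-3.141, -0.0, 1.482]
wrist_force: [0.2, 0.4, -0.6]
finger_gap: 0.2
finger_force: 0.0
```

{"fn": "arm_command", "kwargs": {
  "steps": [
    [0,0,0,1,0],
    [0,0,0,2,0],
    [0,0,0,3,0],
    [0,0,0,4,0],
    [0,0,0,4,0]
  ]
}}

```text
clock: 6.9
eef_pos: [464.9, -151.2, 85.1]
eef_rot: [-3.141, -0.0, 1.482]
wrist_force: [-0.2, -0.7, 0.4]
finger_gap: 0.2
finger_force: 0.0
```

Run:
```python
from h import *
s=monitor.read_state();w=imaging.camera('wrist');b=imaging.camera('side');print(s['eef_pos'],s['wrist_force'])
B=cv2.resize(b['img'][125:180,250:300],None,fx=8,fy=8,interpolation=cv2.INTER_CUBIC)
W=cv2.resize(w['img'][160:240,225:295],None,fx=5.5,fy=5.5,interpolation=cv2.INTER_CUBIC)
W=np.clip(W.astype(float)*2.2,0,255).astype(np.uint8)
cv2.imwrite('pics/f.png',np.hstack([W,B])[:440,:,::-1]);
```

```text
[ 464.92869068 -151.23118213   85.07162054] [-0.20711296 -0.70655085  0.42845083]
```

View pics/f.png

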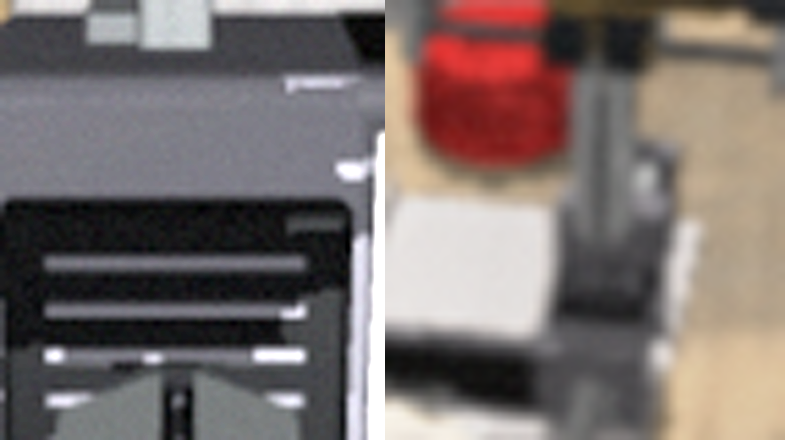

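Now the tip shows over the pad's middle at (257,226) in the wrist view, still clear above it, with no force. I'll keep descending and watch the force.

{"fn": "arm_command", "kwargs": {
  "steps": [
    [0,0,0,2,0],
    [0,0,0,4,0],
    [0,0,0,6,0],
    [0,0,0,8,0],
    [0,0,0,9,0],
    [0,0,0,9,0]
  ]
}}

```text
clock: 7.75
eef_pos: [464.9, -151.3, 76.1]
eef_rot: [-3.141, -0.0, 1.482]
wrist_force: [-0.3, -0.2, 0.0]
finger_gap: 0.3
finger_force: 0.0
```

{"fn": "arm_command", "kwargs": {
  "steps": [
    [0,0,0,1,0],
    [0,0,0,2,0],
    [0,0,0,3,0],
    [0,0,0,4,0],
    [0,0,0,4,0]
  ]
}}

```text
clock: 8.38
eef_pos: [464.9, -151.2, 72.1]
eef_rot: [-3.141, -0.0, 1.482]
wrist_force: [1.2, -0.6, -0.1]
finger_gap: 0.4
finger_force: 0.0
```

{"fn": "arm_command", "kwargs": {
  "steps": [
    [0,0,0,1,0],
    [0,0,0,2,0],
    [0,0,0,3,0],
    [0,0,0,4,0],
    [0,0,0,4,0]
  ]
}}

```text
clock: 9.0
eef_pos: [464.9, -151.3, 68.1]
eef_rot: [-3.141, -0.0, 1.482]
wrist_force: [-0.8, 0.4, 0.2]
finger_gap: 1.1
finger_force: 0.0
```

{"fn": "arm_command", "kwargs": {
  "steps": [
    [0,0,0,1,0],
    [0,0,0,2,0],
    [0,0,0,3,0],
    [0,0,0,3,0]
  ]
}}

```text
clock: 9.5
eef_pos: [464.9, -151.2, 65.1]
eef_rot: [-3.141, -0.0, 1.482]
wrist_force: [0.1, -0.4, -0.0]
finger_gap: 0.7
finger_force: 0.0
```

Run:
```python
from h import *
s=monitor.read_state();w=imaging.camera('wrist');b=imaging.camera('side');print(s['eef_pos'],s['wrist_force'],s['moment'],s['effort'])
B=cv2.resize(b['img'][125:180,250:300],None,fx=8,fy=8,interpolation=cv2.INTER_CUBIC)
W=cv2.resize(w['img'][160:240,225:295],None,fx=5.5,fy=5.5,interpolation=cv2.INTER_CUBIC)
W=np.clip(W.astype(float)*2.2,0,255).astype(np.uint8)
cv2.imwrite('pics/g.png',np.hstack([W,B])[:440,:,::-1]);
```

```text
[ 464.91830509 -151.24474626   65.05558694] [ 0.14388289 -0.43591463 -0.03777254] [-0.08909857  0.06867728  0.05283966] [-4.05682149e-03 -4.81243372e+01 -2.98840892e+01  5.62599802e-02
  1.24668115e-02  1.15267171e-04]
```

View pics/g.png

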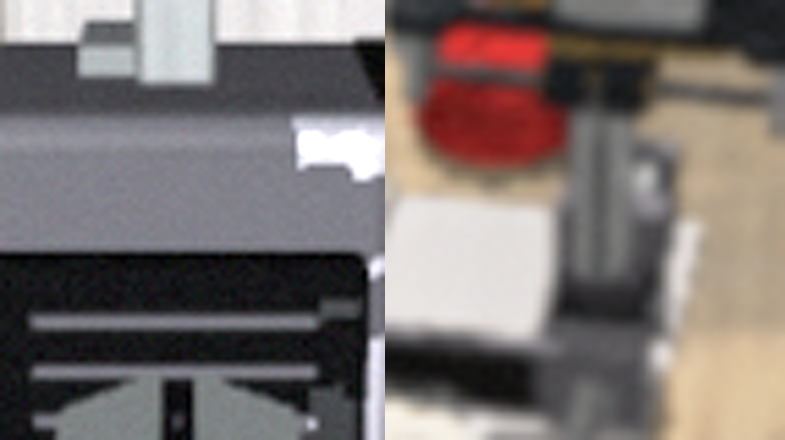

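The fingertips are centred over the pad and just above it, at side px (277,160) with the pad's front edge at row 164. Still no contact, so I continue.

{"fn": "arm_command", "kwargs": {
  "steps": [
    [0,0,0,1,0],
    [0,0,0,2,0],
    [0,0,0,3,0],
    [0,0,0,3,0]
  ]
}}

```text
clock: 10.1
eef_pos: [464.9, -151.2, 62.0]
eef_rot: [-3.141, -0.0, 1.482]
wrist_force: [-0.6, -0.1, -0.2]
finger_gap: 0.9
finger_force: 0.0
```

{"fn": "arm_command", "kwargs": {
  "steps": [
    [0,0,0,1,0],
    [0,0,0,2,0],
    [0,0,0,3,0],
    [0,0,0,3,0]
  ]
}}

```text
clock: 10.6
eef_pos: [464.9, -151.2, 59.1]
eef_rot: [-3.141, -0.0, 1.482]
wrist_force: [0.1, 0.6, -0.6]
finger_gap: 0.6
finger_force: 0.0
```

{"fn": "arm_command", "kwargs": {
  "steps": [
    [0,0,0,1,0],
    [0,0,0,2,0],
    [0,0,0,3,0],
    [0,0,0,3,0]
  ]
}}

```text
clock: 11.1
eef_pos: [465.0, -151.2, 56.3]
eef_rot: [3.142, -0.0, 1.482]
wrist_force: [-2.0, -0.4, 3.3]
finger_gap: 0.7
finger_force: 1.9
```

{"fn": "arm_command", "kwargs": {
  "steps": [
    [0,0,0,1,0],
    [0,0,0,2,0],
    [0,0,0,2,0]
  ]
}}

```text
clock: 11.48
eef_pos: [465.0, -151.3, 54.2]
eef_rot: [3.142, 0.0, 1.482]
wrist_force: [-2.0, 0.8, 4.0]
finger_gap: 0.5
finger_force: 2.2
```

{"fn": "arm_command", "kwargs": {
  "steps": [
    [0,0,0,1,0],
    [0,0,0,2,0],
    [0,0,0,3,0],
    [0,0,0,3,0]
  ]
}}

```text
clock: 11.98
eef_pos: [465.0, -151.3, 51.1]
eef_rot: [3.142, 0.0, 1.482]
wrist_force: [-0.9, 0.3, 5.5]
finger_gap: 0.5
finger_force: 2.7
```

{"fn": "arm_command", "kwargs": {
  "steps": [
    [0,0,0,1,0],
    [0,0,0,2,0],
    [0,0,0,2,0]
  ]
}}

```text
clock: 12.35
eef_pos: [465.1, -151.3, 49.8]
eef_rot: [3.141, 0.0, 1.482]
wrist_force: [-6.3, 1.8, 13.8]
finger_gap: 0.6
finger_force: 7.1
```

Hard stop reached (13.8 N), so the pad is fully down. Now I push toward -y (tool -x), keeping it pressed.

{"fn": "arm_command", "kwargs": {
  "steps": [
    [0,-2,0,0,0],
    [0,-5,0,0,0],
    [0,-8,0,0,0],
    [0,-11,0,0,0],
    [0,-14,0,0,0],
    [0,-17,0,0,0],
    [0,-20,0,0,0],
    [0,-24,0,0,0],
    [0,-28,0,0,0],
    [0,-32,0,0,0],
    [0,-36,0,0,0],
    [0,-40,0,0,0],
    [0,-40,0,0,0]
  ]
}}

```text
clock: 13.98
eef_pos: [461.5, -191.3, 49.8]
eef_rot: [3.141, 0.0, 1.481]
wrist_force: [-5.7, 0.9, 14.7]
finger_gap: 0.5
finger_force: 7.0
```

Run:
```python
from h import *
s=monitor.read_state();w=imaging.camera('wrist');b=imaging.camera('side');print(s['clock'],s['eef_pos'],s['wrist_force'])
for t in('release_pad','heel_front'):
  print(t,[(np.round(d['rect']),round(d['p'],2)) for d in find_in(w,t)])
  print(t,[(np.round(d['rect']),round(d['p'],2)) for d in find_in(b,t)])
B=cv2.resize(b['img'][110:210,220:310],None,fx=4,fy=4,interpolation=cv2.INTER_CUBIC)
W=cv2.resize(w['img'],(512,384))
cv2.imwrite('pics/i.png',np.hstack([W[:, 60:460],B[:384]])[:,:,::-1]);
```

```text
13.975 [ 461.45714618 -191.26477679   49.76021313] [-5.69556332  0.90817481 14.70408535]
release_pad [(array([256., 240.,  73.,  59.]), 0.69)]
release_pad [(array([266., 161.,  43.,  29.]), 0.29)]
heel_front [(array([340., 248., 256., 150.]), 0.83)]
heel_front [(array([266., 158.,  41.,  27.]), 0.64)]
```

View pics/i.png

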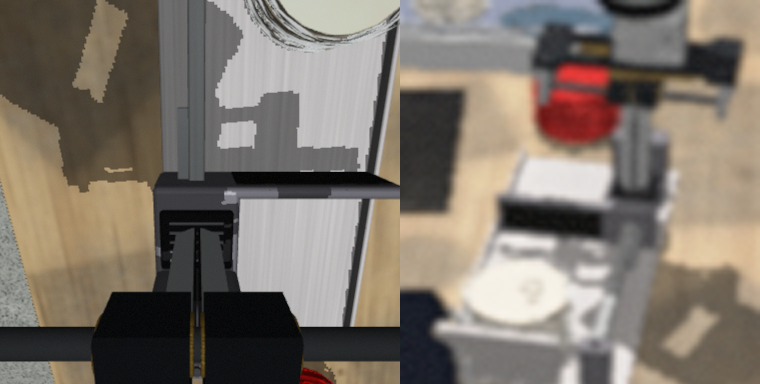

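The stop moved along the bar with the fingers. The plate is now well clear of the stack, which hasn't moved. I continue until the force rises.

{"fn": "arm_command", "kwargs": {
  "steps": [
    [0,-3,0,0,0],
    [0,-7,0,0,0],
    [0,-11,0,0,0],
    [0,-15,0,0,0],
    [0,-19,0,0,0],
    [0,-23,0,0,0],
    [0,-27,0,0,0],
    [0,-30,0,0,0],
    [0,-30,0,0,0]
  ]
}}

```text
clock: 15.4
eef_pos: [458.8, -221.1, 49.8]
eef_rot: [3.141, 0.0, 1.481]
wrist_force: [-5.4, 1.6, 13.8]
finger_gap: 0.5
finger_force: 6.9
```

{"fn": "arm_command", "kwargs": {
  "steps": [
    [0,-3,0,0,0],
    [0,-6,0,0,0],
    [0,-9,0,0,0],
    [0,-12,0,0,0],
    [0,-15,0,0,0],
    [0,-15,0,0,0]
  ]
}}

```text
clock: 16.15
eef_pos: [457.5, -236.0, 49.8]
eef_rot: [3.141, 0.0, 1.482]
wrist_force: [-5.0, 2.7, 13.8]
finger_gap: 0.5
finger_force: 6.9
```

{"fn": "arm_command", "kwargs": {
  "steps": [
    [0,-3,0,0,0],
    [0,-6,0,0,0],
    [0,-9,0,0,0],
    [0,-12,0,0,0],
    [0,-12,0,0,0]
  ]
}}

```text
clock: 16.77
eef_pos: [456.4, -248.0, 49.8]
eef_rot: [3.141, 0.0, 1.482]
wrist_force: [-5.1, 2.4, 13.6]
finger_gap: 0.3
finger_force: 6.8
```

{"fn": "arm_command", "kwargs": {
  "steps": [
    [0,-2,0,0,0],
    [0,-4,0,0,0],
    [0,-6,0,0,0],
    [0,-8,0,0,0],
    [0,-8,0,0,0]
  ]
}}

```text
clock: 17.4
eef_pos: [456.2, -255.1, 49.8]
eef_rot: [3.141, -0.001, 1.482]
wrist_force: [-0.8, 9.2, 12.9]
finger_gap: 0.6
finger_force: 6.7
```

Run:
```python
from h import *
s=monitor.read_state();w=imaging.camera('wrist');print(s['clock'],s['eef_pos'],s['wrist_force'])
for t in('release_pad','heel_front'):
  print(t,[(np.round(d['rect']),round(d['p'],2)) for d in find_in(w,t)])
```

```text
17.4 [ 456.20882686 -255.07008626   49.79231281] [-0.84437336  9.20675185 12.94587991]
release_pad [(array([256., 232.,  74.,  61.]), 0.67)]
heel_front [(array([338., 243., 260., 157.]), 0.83)]
```

{"fn": "arm_command", "kwargs": {
  "steps": [
    [0,-2,0,0,0],
    [0,-4,0,0,0],
    [0,-6,0,0,0],
    [0,-6,0,0,0]
  ]
}}

```text
clock: 18.05
eef_pos: [455.7, -261.0, 49.7]
eef_rot: [3.14, -0.001, 1.482]
wrist_force: [-0.3, 10.4, 12.7]
finger_gap: 0.4
finger_force: 6.4
```

Run:
```python
from h import *
s=monitor.read_state();w=imaging.camera('wrist');print(s['clock'],s['eef_pos'],s['wrist_force'])
for t in('release_pad','heel_front'):
  print(t,[(np.round(d['rect']),round(d['p'],2)) for d in find_in(w,t)])
```

```text
18.05 [ 455.72292983 -261.01088576   49.73245296] [-0.32166344 10.36358856 12.6712607 ]
release_pad [(array([257., 224.,  76.,  60.]), 0.84)]
heel_front [(array([339., 224., 262., 134.]), 0.57)]
```

{"fn": "arm_command", "kwargs": {
  "steps": [
    [0,-1,0,0,0],
    [0,-2,0,0,0],
    [0,-3,0,0,0],
    [0,-3,0,0,0]
  ]
}}

```text
clock: 18.7
eef_pos: [455.7, -261.3, 49.7]
eef_rot: [3.141, -0.006, 1.482]
wrist_force: [2.1, 31.3, 20.2]
finger_gap: 0.2
finger_force: 19.1
```

{"fn": "arm_command", "kwargs": {
  "steps": [
    [0,-1,0,0,0],
    [0,-2,0,0,0],
    [0,-2,0,0,0]
  ]
}}

```text
clock: 19.08
eef_pos: [455.6, -261.3, 49.7]
eef_rot: [-3.141, -0.009, 1.483]
wrist_force: [2.6, 45.7, 25.3]
finger_gap: 0.5
finger_force: 28.0
```

Fully home: 45 N against heel and end stop, and no further motion. I relieve the push a little, then lift straight off and leave.

{"fn": "arm_command", "kwargs": {
  "steps": [
    [0,2,0,0,0],
    [0,3,0,0,0],
    [0,3,0,-4,0],
    [0,3,0,-9,0],
    [0,4,0,-16,0],
    [0,8,0,-26,0],
    [0,10,0,-45,0],
    [0,10,0,-80,0],
    [0,10,0,-130,0],
    [0,10,0,-180,0],
    [0,10,0,-200,0],
    [0,10,0,-200,0]
  ]
}}

```text
clock: 20.58
eef_pos: [455.9, -257.2, 250.5]
eef_rot: [3.139, 0.002, 1.481]
wrist_force: [-0.1, 0.2, 0.2]
finger_gap: 0.8
finger_force: 0.0
```

Run:
```python
from h import *
s=monitor.read_state();w=imaging.camera('wrist');print(s['clock'],s['eef_pos'],s['wrist_force'])
b=imaging.camera('side');a=imaging.camera('top')
for t in('release_pad','heel_front','stack_mid'):
  print(t,[(np.round(d['rect']),round(d['p'],2)) for d in find_in(w,t)])
  print(t,[(np.round(d['rect']),round(d['p'],2),at_z(a,d['rect'][:2],66).round()) for d in find_in(a,t)])
B=cv2.resize(b['img'][110:210,220:310],None,fx=4,fy=4,interpolation=cv2.INTER_CUBIC)
cv2.imwrite('pics/j.png',np.hstack([w['img'][:, 60:460],B[:384]])[:,:,::-1])
```

```text
20.575 [ 455.91527192 -257.16689342  250.5328571 ] [-0.09330732  0.18078539  0.19584744]
release_pad [(array([256., 164.,  39.,  35.]), 0.96), (array([295., 169., 125.,  77.]), 0.44)]
release_pad [(array([317., 185.,  11.,  31.]), 0.25, array([ 506., -221.,   66.]))]
heel_front [(array([298., 168., 132.,  72.]), 0.93)]
heel_front [(array([318., 185.,   8.,  31.]), 0.66, array([ 505., -226.,   66.]))]
stack_mid [(array([320.,   8.,  58.,  14.]), 0.95), (array([322., 256.,  72.,  70.]), 0.78)]
stack_mid [(array([267., 178.,  23.,  25.]), 0.74, array([532., -44.,  66.])), (array([319., 182.,   8.,  27.]), 0.58, array([ 515., -231.,   66.]))]
```

View pics/j.png

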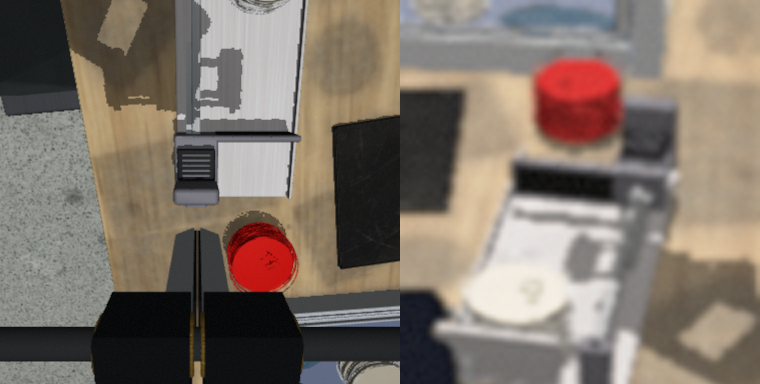

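The stop now stands at the end of the bar, with the heel at the tray's edge (wrist px 256,190). The pad is free, and the white and red stacks haven't moved. Handing in.

```bash
python3 -c "
from h import *
print(job.sign_off())"
```

```text
the job is handed in; nothing more can be done
None
```

I kept the release pad pressed and pushed the stop back until 45 N moved it no further. I then let go and lifted clear, the dish stack stayed in place, and I handed the job in at about 21 s; no verdict was returned.

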